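Clamp a drawer rail in the drilling jig

TASK

Put the loose wooden drawer rail flat into the drilling jig, one end under the aluminium drill plate: gently slide it along the fence until that end butts against the hidden rubber stop, with its side against the fence. Then push the red clamp handle down past its dead point until it locks, without forcing it, so that the rubber pad holds the rail there. Leave the roll of tape, the pen and the mug where they are.

Things in the scene. Friction and masses are not known exactly. Their poses are not given: they have to be found in the camera images.
- rail: Loose pale wooden rail, 200 x 40 x 20 mm (x long, y wide, z thick), about 0.1 kg, lying flat on the worktop; origin at the centre of its underside. Both ends and both long sides are alike.
- jig: Drilling jig fixed on the worktop. Origin on the worktop under the lane's centre line; +x is the slide-in direction, z up. Plywood base 18 mm thick, x -160 to +130 mm, y -130 to +55 mm. The rail lies on the base along x, its centre line at y = 0 when it touches the fence. It can be held from above behind the fence, at jig x below -50 mm.
- jig_fence (a point): Point on the inner (-y) face of the aluminium fence, at its upper edge: (55, 20, 32) mm in the jig's frame, same axes. The fence runs along x from jig x -35 to +130 mm and stands 14 mm above the base. (Apart from the jig: a wall cabinet hangs over the left part of the worktop, beyond about x 0.6, y 0.25 m; draw the arm in before swinging it from its start to the work.)
- jig_plate (a point): Middle of the near (-x) edge of the drill plate's underside, at (75, 0, 41) mm in the jig's frame, same axes: mouth of the tunnel. The aluminium plate with two brass bushings bridges the lane from jig x 75 to 130 mm, 8 mm thick, underside 23 mm above the base. The tunnel is 47 mm wide, jig y -27 to +20 mm, and open to the front.
- jig_stop (a point): Middle of the zone, at (105, 0, 28) mm in the jig's frame, same axes, where the hidden stop may stand under the plate. The face of its rubber bumper (26 mm wide, 8 N/mm, at most 4 mm travel) lies anywhere from 9 mm before to 9 mm beyond this point along x: it is not measured and must be found by touch. Butt against it with less than 25 N.
- clamp_pivot (a point): Point on the axis of the clamp handle (along jig x), at (35, -100, 61) mm in the jig's frame, same axes. The clamp's steel arm, raised at the start (up to 115 mm above the worktop, jig x 20 to 52 mm), swings down to set the rubber pad on the rail at jig (35, 0). Locked, the pad presses with about 45 N, which the linkage carries.
- clamp_handle (a joint): Toggle handle angle, rad: 0 fully raised (72 degrees above level), 1.25 level on its end stop, locked. It stays where left while the pad is free. With the rail in place the pad meets it at about 0.6, resistance peaks at about 7 N at the grip near 0.85 and is zero at the dead point 1.1; beyond it the handle is drawn to the end stop by itself. Push with less than 25 N.
- clamp_grip (a point): Point on the upper side of the red round grip (20 mm diameter), the place to push. With the handle level it lies at (35, -185, 83) mm in the jig's frame and the grip reaches from jig y -140 to -215 mm. The raised handle is this turned about the pivot axis by (1.25 - joint value) rad, the grip moving up and toward +y; its upper side then faces +y and up.
- tape_1: Roll of tape, 96 mm across, 25 mm high, origin under its centre; leave alone.
- pen_1: Blue pen lying flat, 145 mm long; origin under its centre; leave alone.
- mug_1: Speckled white mug, 94 mm high, 81 mm across; origin at its underside; leave alone.
Mind the look-alikes: they are no part of the job. What is shaped like the rail but green is not meant.

How it is judged:
By the outcome, as a careful person would: the job done as asked, in the order asked, and still so for the second after the job is handed in, with the robot touching nothing.
It also fails if it takes over 72 s, if anything falls off the work surface, if the arm or the gripper's body presses on something with over 40 N, if the wrist force passes 120 N, or if a joint passes its speed limit or range.

ROBOT

A 7-joint arm with a two-finger parallel gripper is mounted at the origin on a cart in front of the work surface, level with it; the furniture and walls round the work are solid. World frame = base frame: x ahead of the robot, y to its left, z up, the work surface at z = 0. Lengths are in m, angles in rad, forces in N, time in s.
With the tool pointing down it reaches from about 0.4 to 0.9 m from the base axis. Payload 5.5 kg.
Tool frame: the origin (TCP) lies midway between the tips of the shut fingers; the grasp point (between the pads) lies 19 mm behind it; z points along the fingers, y is the line along which they close (so a half turn about z gives the same grasp; the last joint's range is limited). The gripper opens to 85 mm and grips with 20 to 120 N. Pads are 22 mm wide; open, the fingers measure 114 mm over their backs; the gripper's body (76 mm by 85 mm) begins 54 mm behind the grasp point. The pads swing forward as they close: fully open they stand 13 mm farther back than shut.
Start: joints at [-0.977, 0.501, -0.427, 1.55, 0.221, 1.138, -0.21], TCP at [0.211, 0.615, 0.231] pointing down, gripper open.
Joint ranges: [-2.88, 2.88], [-0.31, 2.03], [-1.54, 1.56], [0.2, 2.42], [-1.41, 4.55], [0.19, 2.02], [-2.57, 2.57]. Speed limits (rad/s): [2.57, 2.57, 3.14, 3.14, 3.14, 3.14, 3.14].

INTERFACE

Orientations are given as a unit quaternion [x, y, z, w].
In Python, from workcell import arm gives the robot as it stands.
- The arm moves only by the shell command python3 -m crank 'ROWS' [OPENING] [FORCE]. ROWS is JSON, a list of rows, each an object of numbers: "tx", "ty", "tz": the shift along the world's x, y, z in cm; "twist": the turn about the world's z in degrees. In form: [{"tx": .., "ty": .., "tz": .., "twist": ..}, ...]. A call has exactly 8 rows; each row is the pose to reach, as a shift and turn from the pose commanded when the call began; what a row does not reach only later rows make up. A row lasts 1/10 s, in which the tool goes at most 50 mm and 8.59 degrees, less where a joint would pass 70% of its speed; a pose out of reach is approached as far as the arm can. A call with a gripper value outside its range is refused whole. OPENING is the finger opening in cm, from 0 to 8.54, set as the call begins (- or left out, the last holds). The fingers move at their own pace and stop on an object; FORCE is the grip in N (left out, the last holds). Time passes only in rows, so rows that repeat a pose let the fingers close, or fill a call up. It gives the time, the measured TCP pose, the force, the opening and the grip force at its end, in the units of the state.
- arm.sense(): the state, without advancing time (a new reading comes with each control period).
- arm.camera(name): name is "scene" or "top"; returns the picture (480x640x3 uint8, red, green, blue); there is no depth.
- arm.camera_model(name): a dict with "K" (3x3 intrinsics, pixels), "k1" (the pictures are not rectified: a ray, as slopes to the right and down, at radius r is drawn at 1 + k1 r^2 times it, then the intrinsics apply), "rvec" (rotation vector, rad) and "tvec" (3), from world to camera coordinates, as OpenCV has them. Camera axes: x right, y down, z forward; pixel columns grow to the right and rows downward; lengths in m; the calibration is good to about 2 mm. A picture is of the moment at which its call begins. camera_model takes no time and is no camera call.
- arm.job_done(): hands the job in; it is judged then, once.
The state is a dict: "time": time; "joints": joint angles; "qvel": joint speeds; "tau": joint torques, N m; "eef_pos": TCP position; "tool_rot": TCP orientation; "force": force on the tool from outside, world axes, zero at the start; "ft_torque": the same for the moment, N m; "finger_gap": finger opening in m; "grasp_force": force on a finger pad.
Only numpy, scipy, OpenCV 4.12 (cv2) and the standard library are available. Lean on these libraries where they do the work, as an engineer would, in place of code of your own. Each camera call takes 0.05 s, during which the arm holds its last target. There are 200 camera calls.

## Working session

There is one attempt and no reset: what is moved stays moved. The work goes in short steps, Python scripts to look and compute and a shell command to move; the robot and the scene stay as the last step left them, time stands still between calls to the robot, and variables do not carry over. Pictures are saved under pics/ and viewed, at most 10 in all, crops included, and the job is handed in when it is done.

```bash
ls; mkdir -p pics
python3 - <<'E'
from workcell import arm
import cv2
for n in("scene","top"):
    cv2.imwrite(f"pics/{n}0.png",arm.camera(n)[:,:,::-1]); print(n,arm.camera_model(n))
s=arm.sense(); print(s["time"],s["eef_pos"],s["tool_rot"],s["force"],s["finger_gap"])
E
```

```text
pics
scene {'K': array([[453.7888994 ,   0.        , 321.00007858],
       [  0.        , 453.7888994 , 245.06554053],
       [  0.        ,   0.        ,   1.        ]]), 'k1': -0.0660300340763075, 'rvec': array([ 2.27427893, -0.636452  ,  0.28215212]), 'tvec': array([-0.6071105 ,  0.17317063,  1.21677062])}
top {'K': array([[456.48887562,   0.        , 331.59669268],
       [  0.        , 456.48887562, 236.0948598 ],
       [  0.        ,   0.        ,   1.        ]]), 'k1': 0.01397366905616525, 'rvec': array([ 2.13483206, -2.13222108,  0.22920463]), 'tvec': array([-0.22751562,  0.5846219 ,  1.02531349])}
0.1 [0.21095861 0.61415331 0.23036452] [ 1.64624225e-01  9.86355972e-01 -8.56779784e-04 -1.62807500e-04] [-0.53164414 -0.12044591 -0.66726003] 0.08529880223154955
```

View pics/scene0.png

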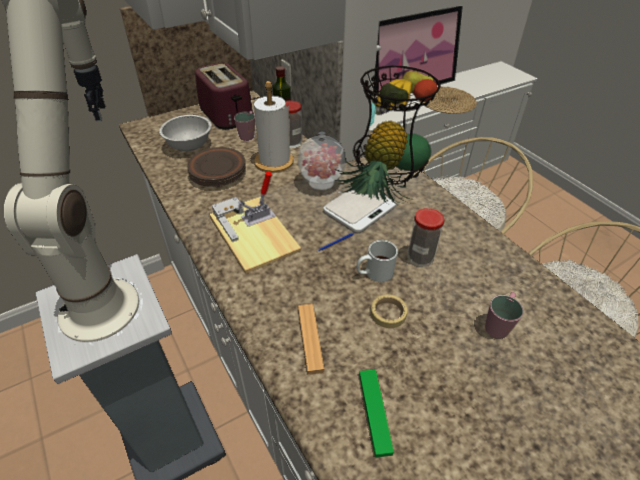

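View pics/top0.png

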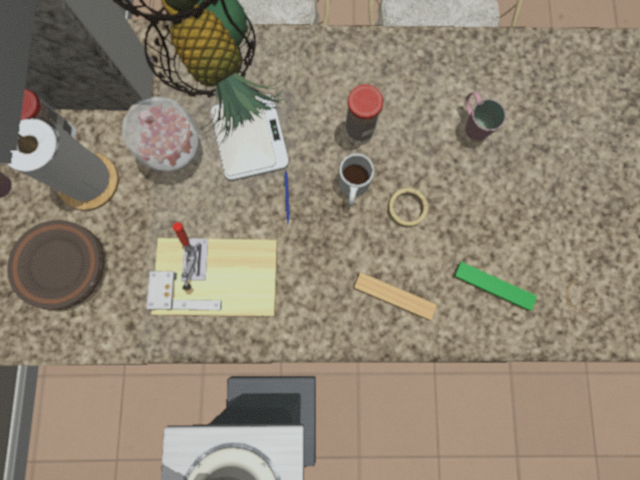

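Scene and top views show three bar-like candidates, in top pixels: the pale rail (395,297), the green look-alike (495,286), and the aluminium fence (195,305), which is part of the jig. I choose the pale one. The jig is at (215,277), with its plate at (160,290) and red grip at (181,233).

Run:
```python
import cv2,numpy as np
t=cv2.imread("pics/top0.png");s=cv2.imread("pics/scene0.png")
def c(i,x,y,w,h,W,H): return cv2.resize(i[y:y+h,x:x+w],(W,H),interpolation=cv2.INTER_CUBIC)
a=np.hstack([c(t,140,215,145,110,435,330)[:300],c(t,345,260,120,100,360,300)])
b=np.hstack([c(s,200,165,110,110,330,330)[:300],c(s,285,295,50,85,176,300),c(t,340,145,98,100,294,300)])
cv2.imwrite("pics/crop1.png",np.vstack([a[:,:795],b[:,:795]]))
```

```text
(no output)
```

View pics/crop1.png

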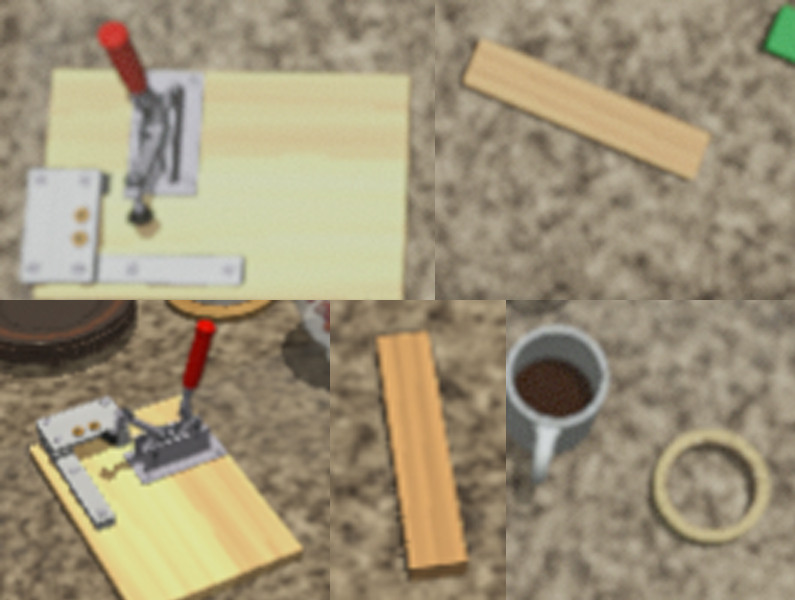

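The crops confirm the pale wooden rail (not green). Its top-view corners are about (360,273), (354,287), (437,305) and (432,320). The clamp is raised with its grip tip at about (178,227). The mug (355,172) and tape (409,207) are clear of the path.

```bash
cat > h.py <<'E'
from workcell import arm
import cv2,numpy as np
from scipy.optimize import least_squares
def proj(n,P):
    m=arm.camera_model(n)
    return cv2.projectPoints(np.asarray(P,float).reshape(-1,1,3),m["rvec"],m["tvec"],m["K"],np.array([m["k1"],0,0,0.]))[0][:,0]
def to_world(p,P):
    c,s=np.cos(p[3]),np.sin(p[3]); P=np.asarray(P,float)
    return P@np.array([[c,s,0],[-s,c,0],[0,0,1]])+p[:3]
def fit(obs,x0):
    f=lambda p:np.concatenate([(proj(n,to_world(p,P))-q).ravel() for n,P,q in obs])
    r=least_squares(f,x0,loss="soft_l1"); return r.x,f(r.x).reshape(-1,2)
E
python3 - <<'E'
from h import *
J=np.array([[-160,-130,18],[130,-130,18],[-160,55,18],[-35,20,32]])/1e3
Js=np.array([[-160,-130,18],[-160,55,18],[130,55,18],[130,-130,18],[-35,20,32]])/1e3
p,r=fit([("top",J,np.array([[276.3,240],[157,238.3],[275,315],[221.3,300.7]])-.2),("scene",Js,[[300,247.7],[240,268],[210,214],[260,197],[237.7,238.7]])],[.45,.3,0,1.57])
print("jig",p,np.round(r,1).tolist())
R=np.array([[-100,20,20],[-100,-20,20],[100,20,20],[100,-20,20]])/1e3
T=np.array([[359.7,272.7],[354.3,287.3],[437,304.7],[431.7,320.3]])-.2
# x axis from robot-far right to left: world +y is image left
q,r=fit([("top",R[[3,2,1,0]],T),("scene",R[[2,3,1,0]],[[298.6,305.5],[312.8,304.1],[323.9,368.9],[307.2,371.4]])],[.4,-.1,0,1.3])
print("rail",q,np.round(r,1).tolist())
for P in ([55,20,32],[75,0,41],[105,0,28],[35,-100,61],[35,-185,83]): print(P,to_world(p,np.array(P)/1e3))
s=arm.sense();print(s["eef_pos"],s["tool_rot"],s["joints"])
E
```

```text
jig [ 0.45561533  0.06932802 -0.00367103  1.55962127] [[0.3, -0.1], [0.4, -0.1], [-1.0, 1.3], [-0.5, -0.1], [0.8, 0.2], [4.6, 2.7], [-1.5, 0.2], [-0.4, -0.5], [0.2, -1.5]]
rail [ 0.44640578 -0.38119656 -0.00185711  1.16882553] [[0.6, -0.5], [-0.3, 0.1], [0.1, 0.1], [-0.4, 0.1], [-0.7, -0.1], [-0.0, -0.4], [0.2, 0.5], [0.2, 0.1]]
[55, 20, 32] [0.43623119 0.12454808 0.02832897]
[75, 0, 41] [0.45645344 0.14432333 0.03732897]
[105, 0, 28] [0.45678868 0.17432146 0.02432897]
[35, -100, 61] [0.5560002  0.10320835 0.05732897]
[35, -185, 83] [0.64099489 0.10225849 0.07932897]
[0.21095861 0.61415331 0.23036452] [ 1.64624225e-01  9.86355972e-01 -8.56779784e-04 -1.62807500e-04] [-0.97680802  0.50174467 -0.42679462  1.5513534   0.22081586  1.13829357
 -0.21031114]
```

```bash
python3 -m crank '[{"tx":0.3,"ty":-3,"tz":0,"twist":-3},{"tx":0.8,"ty":-7,"tz":1,"twist":-8},{"tx":1.6,"ty":-11,"tz":2,"twist":-14},{"tx":3,"ty":-15,"tz":2,"twist":-20},{"tx":5,"ty":-19,"tz":2,"twist":-26},{"tx":8,"ty":-22.5,"tz":2,"twist":-32},{"tx":11.5,"ty":-26,"tz":2,"twist":-38},{"tx":15,"ty":-29,"tz":2,"twist":-44}]' 8.5 20
```

```text
time: 0.9
eef_pos: [0.3618, 0.3226, 0.2514]
tool_rot: [0.524, 0.852, -0.0, 0.0]
force: [0.5, 1.4, 0.6]
finger_gap: 0.0848
grasp_force: 0.0
```

```bash
python3 -m crank '[{"tx":3,"ty":-4,"tz":0,"twist":-6},{"tx":6,"ty":-8,"tz":0,"twist":-12},{"tx":8,"ty":-12.5,"tz":0,"twist":-18},{"tx":9,"ty":-17,"tz":0,"twist":-24},{"tx":9,"ty":-21.5,"tz":0,"twist":-30},{"tx":9,"ty":-26,"tz":0,"twist":-36},{"tx":8.5,"ty":-30.5,"tz":0,"twist":-42},{"tx":8,"ty":-35,"tz":0,"twist":-46}]'
python3 -m crank '[{"tx":0,"ty":-4.5,"tz":0,"twist":-2},{"tx":-0.5,"ty":-9,"tz":0,"twist":-4},{"tx":-1,"ty":-13.5,"tz":0,"twist":-4},{"tx":-1.5,"ty":-18,"tz":0,"twist":-4},{"tx":-2,"ty":-22.5,"tz":0,"twist":-4},{"tx":-2,"ty":-27,"tz":0,"twist":-4},{"tx":-2.2,"ty":-31.5,"tz":0,"twist":-4},{"tx":-2.2,"ty":-36,"tz":0,"twist":-4}]'
python3 -m crank '[{"tx":0,"ty":-4,"tz":-1},{"tx":0,"ty":-5.8,"tz":-4},{"tx":0,"ty":-5.8,"tz":-7},{"tx":0,"ty":-5.8,"tz":-10},{"tx":0,"ty":-5.8,"tz":-12},{"tx":0,"ty":-5.8,"tz":-14},{"tx":0,"ty":-5.8,"tz":-15},{"tx":0,"ty":-5.8,"tz":-15}]'
```

```text
time: 1.7
eef_pos: [0.4404, -0.027, 0.2511]
tool_rot: [0.815, 0.579, -0.0, -0.0]
force: [0.8, 0.6, -0.3]
finger_gap: 0.0849
grasp_force: 0.0
time: 2.5
eef_pos: [0.4185, -0.3867, 0.251]
tool_rot: [0.834, 0.552, 0.0, -0.0]
force: [1.4, -0.4, 0.5]
finger_gap: 0.0851
grasp_force: 0.0$[0]: bad value
```

Run:
```python
from h import *
s=arm.sense();print(s["eef_pos"],s["tool_rot"],s["joints"],s["force"])
t=arm.camera("top")[:,:,::-1];c=arm.camera("scene")[:,:,::-1]
a=cv2.resize(t[230:380,330:530],(400,300));b=cv2.resize(c[270:420,230:430],(400,300))
cv2.imwrite("pics/c2.png",np.hstack([a,b]))
```

```text
[ 0.41850891 -0.38672169  0.25103395] [ 8.33597222e-01  5.52372689e-01  1.01142403e-05 -2.91103704e-04] [ 0.32417443  0.32769864  0.46634239  1.76015767 -0.16388528  1.09273064
  0.4445519 ] [ 1.42469193 -0.37734753  0.48267961]
```

View pics/c2.png

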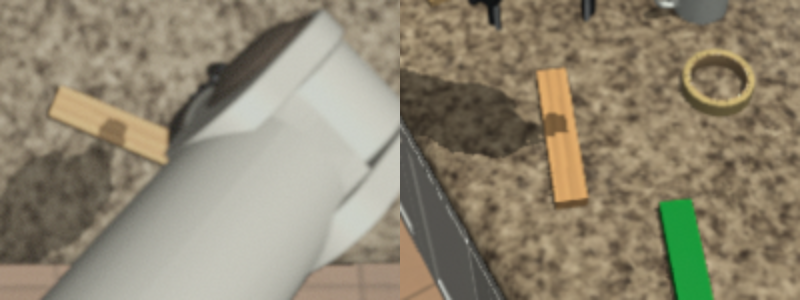

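The hand hangs above the rail's near end at (130,130) in the crop, and the rail hasn't moved. Third move was refused because each row needs "twist", so I'll repeat it with that filled in.

```bash
python3 -m crank '[{"tx":0,"ty":-3,"tz":-1,"twist":0},{"tx":0,"ty":-5.8,"tz":-4,"twist":0},{"tx":0,"ty":-5.8,"tz":-8,"twist":0},{"tx":0,"ty":-5.8,"tz":-12,"twist":0},{"tx":0,"ty":-5.8,"tz":-16,"twist":0},{"tx":0,"ty":-5.8,"tz":-18,"twist":0},{"tx":0,"ty":-5.8,"tz":-19,"twist":0},{"tx":0,"ty":-5.8,"tz":-19,"twist":0}]'
python3 -m crank '[{"tx":0,"ty":0,"tz":-1.5,"twist":0},{"tx":0,"ty":0,"tz":-3,"twist":0},{"tx":0,"ty":0,"tz":-4.2,"twist":0},{"tx":0,"ty":0,"tz":-5,"twist":0},{"tx":0,"ty":0,"tz":-5.4,"twist":0},{"tx":0,"ty":0,"tz":-5.4,"twist":0},{"tx":0,"ty":0,"tz":-5.4,"twist":0},{"tx":0,"ty":0,"tz":-5.4,"twist":0}]'
python3 -m crank '[{"tx":0,"ty":0,"tz":0,"twist":0},{"tx":0,"ty":0,"tz":0,"twist":0},{"tx":0,"ty":0,"tz":0,"twist":0},{"tx":0,"ty":0,"tz":0,"twist":0},{"tx":0,"ty":0,"tz":0,"twist":0},{"tx":0,"ty":0,"tz":0,"twist":0},{"tx":0,"ty":0,"tz":0,"twist":0},{"tx":0,"ty":0,"tz":0,"twist":0}]' 3 40
```

```text
time: 3.4
eef_pos: [0.4185, -0.4419, 0.0599]
tool_rot: [0.834, 0.552, -0.0, -0.002]
force: [0.3, 0.0, -0.3]
finger_gap: 0.0852
grasp_force: 0.0
time: 4.2
eef_pos: [0.4194, -0.4436, 0.0079]
tool_rot: [0.834, 0.552, 0.0, 0.0]
force: [-0.3, 0.8, 0.4]
finger_gap: 0.085
grasp_force: 0.0
time: 5.0
eef_pos: [0.4194, -0.4435, 0.0078]
tool_rot: [0.834, 0.552, 0.0, 0.0]
force: [0.2, -0.2, 5.2]
finger_gap: 0.039
grasp_force: 41.5
```

```bash
python3 -m crank '[{"tx":0,"ty":0,"tz":1,"twist":0},{"tx":0,"ty":0,"tz":3,"twist":0},{"tx":0,"ty":1,"tz":6,"twist":2},{"tx":0.5,"ty":3,"tz":8,"twist":5},{"tx":1,"ty":6,"tz":8,"twist":8},{"tx":1.5,"ty":10,"tz":8,"twist":12},{"tx":2,"ty":14,"tz":8,"twist":16},{"tx":2.5,"ty":18,"tz":8,"twist":19}]'
python3 -m crank '[{"tx":0.3,"ty":3.5,"tz":0,"twist":1},{"tx":0.6,"ty":7,"tz":0,"twist":2},{"tx":0.9,"ty":10,"tz":0,"twist":3},{"tx":1.2,"ty":13,"tz":0,"twist":3.3},{"tx":1.2,"ty":15,"tz":0,"twist":3.3},{"tx":1.2,"ty":15,"tz":0,"twist":3.3},{"tx":1.2,"ty":15,"tz":0,"twist":3.3},{"tx":1.2,"ty":15,"tz":0,"twist":3.3}]'
python3 - <<'E'
from h import *
s=arm.sense();print(s["eef_pos"],s["tool_rot"],s["joints"],s["force"])
t=arm.camera("top")[:,:,::-1];c=arm.camera("scene")[:,:,::-1]
cv2.imwrite("pics/t3.png",t);cv2.imwrite("pics/s3.png",c)
a=cv2.resize(t[210:350,140:340],(400,280));b=cv2.resize(c[160:300,190:390],(400,280))
cv2.imwrite("pics/c3.png",np.hstack([a,b]))
E
```

```text
time: 5.8
eef_pos: [0.4438, -0.2617, 0.0875]
tool_rot: [0.73, 0.683, -0.0, -0.0]
force: [-0.1, 0.6, -0.7]
finger_gap: 0.0385
grasp_force: 40.8
time: 6.6
eef_pos: [0.456, -0.1145, 0.0875]
tool_rot: [0.712, 0.703, -0.0, 0.0]
force: [-0.3, 0.1, -1.8]
finger_gap: 0.039
grasp_force: 40.8
[ 0.45596974 -0.11450443  0.08747052] [ 7.11638738e-01  7.02545494e-01 -1.85249899e-04  3.17760188e-04] [-0.06005352  0.3768422   0.29158761  2.12474245 -0.17201026  0.66139551
  0.33545386] [-0.30523119  0.13808068 -1.84754805]
```

View pics/c3.png

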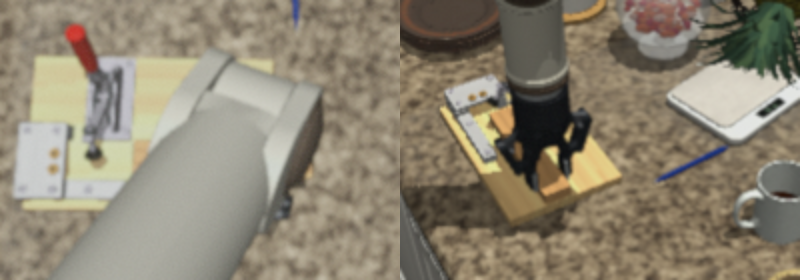

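The rail is held above the lane: its front end is at crop (135,150), short of the clamp pad at (95,155), and it runs parallel to the fence. I'll back off a little, lower it to about 2 mm above the base, then advance.

```bash
python3 -m crank '[{"tx":0,"ty":-1.5,"tz":0,"twist":0},{"tx":0.1,"ty":-2.5,"tz":-1,"twist":0},{"tx":0.1,"ty":-2.5,"tz":-3,"twist":0},{"tx":0.1,"ty":-2.5,"tz":-4.5,"twist":0},{"tx":0.1,"ty":-2.5,"tz":-5.3,"twist":0},{"tx":0.1,"ty":-2.5,"tz":-5.8,"twist":0},{"tx":0.1,"ty":-2.5,"tz":-5.9,"twist":0},{"tx":0.1,"ty":-2.5,"tz":-5.9,"twist":0}]'
python3 -m crank '[{"tx":0,"ty":1,"tz":0,"twist":0},{"tx":0,"ty":2,"tz":0,"twist":0},{"tx":0,"ty":3,"tz":0,"twist":0},{"tx":0.1,"ty":4,"tz":0,"twist":0},{"tx":0.1,"ty":5,"tz":0,"twist":0},{"tx":0.1,"ty":6,"tz":0,"twist":0},{"tx":0.1,"ty":7,"tz":0,"twist":0},{"tx":0.1,"ty":7,"tz":0,"twist":0}]'
```

```text
time: 7.5
eef_pos: [0.4574, -0.1384, 0.0286]
tool_rot: [0.711, 0.703, 0.0, 0.0]
force: [-1.0, -0.5, -0.9]
finger_gap: 0.0387
grasp_force: 40.8
time: 8.3
eef_pos: [0.458, -0.0662, 0.0282]
tool_rot: [0.71, 0.704, 0.0, -0.0]
force: [-0.6, 0.4, -0.7]
finger_gap: 0.0391
grasp_force: 40.8
```

Run:
```python
from h import *
s=arm.sense();print(s["eef_pos"],s["force"],s["ft_torque"])
t=arm.camera("top")[:,:,::-1];c=arm.camera("scene")[:,:,::-1]
a=cv2.resize(t[230:330,140:240],(400,400),interpolation=2);b=cv2.resize(c[170:270,200:300],(400,400),interpolation=2)
cv2.imwrite("pics/c4.png",np.hstack([a,b]))
```

```text
[ 0.45800925 -0.06623727  0.02821953] [-0.64217694  0.3595051  -0.73965531] [-0.08468673 -0.00782803  0.00809372]
```

View pics/c4.png

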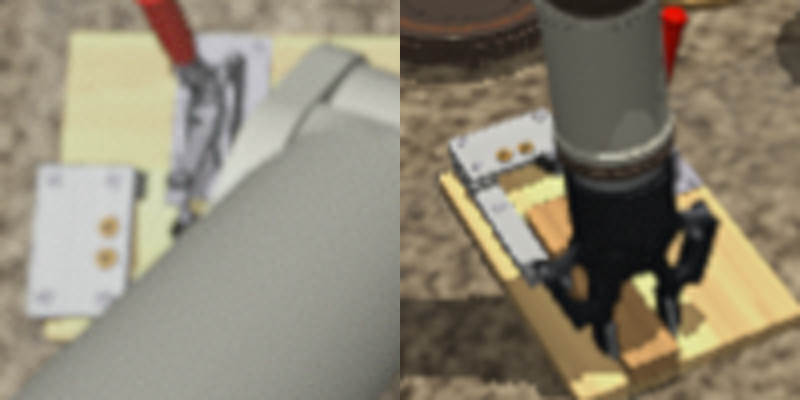

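The rail lies in the lane beside the fence with a narrow gap, under the raised pad, with no contact force. I'll lower it nearly to the base and advance to the tunnel mouth.

```bash
python3 -m crank '[{"tx":0,"ty":0,"tz":-0.1,"twist":0},{"tx":0,"ty":0,"tz":-0.2,"twist":0},{"tx":0,"ty":0.5,"tz":-0.2,"twist":0},{"tx":0,"ty":1,"tz":-0.2,"twist":0},{"tx":0,"ty":1.5,"tz":-0.2,"twist":0},{"tx":0,"ty":2,"tz":-0.2,"twist":0},{"tx":0,"ty":2.5,"tz":-0.2,"twist":0},{"tx":0,"ty":3,"tz":-0.2,"twist":0}]'
python3 -m crank '[{"tx":0,"ty":0.3,"tz":0,"twist":0},{"tx":0,"ty":0.6,"tz":0,"twist":0},{"tx":0,"ty":0.9,"tz":0,"twist":0},{"tx":0,"ty":1.2,"tz":0,"twist":0},{"tx":0,"ty":1.5,"tz":0,"twist":0},{"tx":0,"ty":1.8,"tz":0,"twist":0},{"tx":0,"ty":2,"tz":0,"twist":0},{"tx":0,"ty":2,"tz":0,"twist":0}]'
```

```text
time: 9.2
eef_pos: [0.4581, -0.0376, 0.0263]
tool_rot: [0.711, 0.703, 0.0, -0.0]
force: [0.5, 0.3, -1.0]
finger_gap: 0.0388
grasp_force: 40.8
time: 10.0
eef_pos: [0.4581, -0.0178, 0.0263]
tool_rot: [0.711, 0.703, 0.0, -0.0]
force: [0.1, -0.1, -0.9]
finger_gap: 0.0391
grasp_force: 40.8
```

```bash
python3 -m crank '[{"tx":0,"ty":0,"tz":-0.05,"twist":0},{"tx":0,"ty":0,"tz":-0.05,"twist":0},{"tx":-0.05,"ty":0,"tz":-0.05,"twist":0},{"tx":-0.1,"ty":0,"tz":-0.05,"twist":0},{"tx":-0.15,"ty":0,"tz":-0.05,"twist":0},{"tx":-0.2,"ty":0,"tz":-0.05,"twist":0},{"tx":-0.2,"ty":0,"tz":-0.05,"twist":0},{"tx":-0.2,"ty":0,"tz":-0.05,"twist":0}]'
python3 -c "
from workcell import arm
print(arm.sense()['force'],arm.sense()['ft_torque'])"
```

```text
time: 10.8
eef_pos: [0.456, -0.0183, 0.0258]
tool_rot: [0.711, 0.703, -0.0, -0.0]
force: [-0.5, -0.9, -0.8]
finger_gap: 0.0388
grasp_force: 40.9
[-0.47374713 -0.85026474 -0.83834672] [-0.12768204 -0.06330913 -0.01221441]
```

```bash
python3 -m crank '[{"tx":0,"ty":0,"tz":-0.05,"twist":0},{"tx":-0.05,"ty":0,"tz":-0.05,"twist":0},{"tx":-0.05,"ty":0,"tz":-0.05,"twist":0},{"tx":-0.1,"ty":0,"tz":-0.05,"twist":0},{"tx":-0.1,"ty":0,"tz":-0.05,"twist":0},{"tx":-0.15,"ty":0,"tz":-0.05,"twist":0},{"tx":-0.15,"ty":0,"tz":-0.05,"twist":0},{"tx":-0.15,"ty":0,"tz":-0.05,"twist":0}]'
python3 -c "
from workcell import arm
print(arm.sense()['force'],arm.sense()['ft_torque'])"
```

```text
time: 11.6
eef_pos: [0.456, -0.0183, 0.0257]
tool_rot: [0.711, 0.703, 0.001, 0.001]
force: [3.6, -1.1, 4.3]
finger_gap: 0.0387
grasp_force: 41.5
[ 3.64646213 -1.05552529  4.28268348] [-0.18005773 -0.81306655 -0.02762284]
```

```bash
python3 -m crank '[{"tx":0,"ty":0,"tz":0.05,"twist":0},{"tx":0,"ty":0,"tz":0.05,"twist":0},{"tx":0,"ty":0,"tz":0.05,"twist":0},{"tx":0,"ty":0,"tz":0.05,"twist":0},{"tx":0,"ty":0,"tz":0.05,"twist":0},{"tx":0,"ty":0,"tz":0.05,"twist":0},{"tx":0,"ty":0,"tz":0.05,"twist":0},{"tx":0,"ty":0,"tz":0.05,"twist":0}]'
python3 -c "
from workcell import arm
print(arm.sense()['force'],arm.sense()['ft_torque'])"
```

```text
time: 12.4
eef_pos: [0.4556, -0.0183, 0.0258]
tool_rot: [0.711, 0.703, 0.001, 0.001]
force: [5.0, -0.2, -0.7]
finger_gap: 0.0388
grasp_force: 41.1
[ 4.97159864 -0.23637755 -0.73409801] [-0.12220752 -1.13178622 -0.24476634]
```

```bash
python3 -m crank '[{"tx":0.05,"ty":0,"tz":0,"twist":0.2},{"tx":0.05,"ty":0,"tz":0,"twist":0.4},{"tx":0.05,"ty":0,"tz":0,"twist":0.4},{"tx":0.05,"ty":0,"tz":0,"twist":0.4},{"tx":0.05,"ty":0,"tz":0,"twist":0.4},{"tx":0.05,"ty":0,"tz":0,"twist":0.4},{"tx":0.05,"ty":0,"tz":0,"twist":0.4},{"tx":0.05,"ty":0,"tz":0,"twist":0.4}]'
python3 -c "
from workcell import arm
s=arm.sense();f=s['force'];t=s['ft_torque'];print(f,t,t[2]/f[0])"
python3 -m crank '[{"tx":0,"ty":0,"tz":0,"twist":0.2},{"tx":0,"ty":0,"tz":0,"twist":0.4},{"tx":0,"ty":0,"tz":0,"twist":0.4},{"tx":0,"ty":0,"tz":0,"twist":0.4},{"tx":0,"ty":0,"tz":0,"twist":0.4},{"tx":0,"ty":0,"tz":0,"twist":0.4},{"tx":0,"ty":0,"tz":0,"twist":0.4},{"tx":0,"ty":0,"tz":0,"twist":0.4}]'
python3 -c "
from workcell import arm
s=arm.sense();f=s['force'];t=s['ft_torque'];print(f,t,t[2]/f[0],s['tool_rot'])"
```

```text
time: 13.2
eef_pos: [0.4559, -0.0182, 0.0258]
tool_rot: [0.709, 0.705, 0.001, 0.001]
force: [5.9, 0.1, -0.9]
finger_gap: 0.0388
grasp_force: 41.0
[ 5.91440603  0.10278911 -0.89993442] [-0.0912919  -1.18139838 -0.38990031] -0.06592383207310373
time: 14.0
eef_pos: [0.4561, -0.0182, 0.0259]
tool_rot: [0.707, 0.707, 0.001, 0.001]
force: [5.6, 0.6, -0.9]
finger_gap: 0.0392
grasp_force: 41.2
[ 5.58654155  0.56275789 -0.93550348] [-0.02297097 -1.23495254 -0.93540659] -0.1674392974931708 [7.07193967e-01 7.07018943e-01 7.89139380e-04 5.33127981e-04]
```

```bash
python3 -m crank '[{"tx":0.05,"ty":0,"tz":0,"twist":-0.2},{"tx":0.05,"ty":0.15,"tz":0,"twist":-0.2},{"tx":0.05,"ty":0.35,"tz":0,"twist":-0.2},{"tx":0.05,"ty":0.55,"tz":0,"twist":-0.2},{"tx":0.05,"ty":0.75,"tz":0,"twist":-0.2},{"tx":0.05,"ty":0.95,"tz":0,"twist":-0.2},{"tx":0.05,"ty":1.1,"tz":0,"twist":-0.2},{"tx":0.05,"ty":1.2,"tz":0,"twist":-0.2}]'
python3 -c "
from workcell import arm
s=arm.sense();f=s['force'];t=s['ft_torque'];print(f,t,t[2]/f[0])"
python3 -m crank '[{"tx":0,"ty":0.05,"tz":0,"twist":0},{"tx":0,"ty":0.1,"tz":0,"twist":0},{"tx":0,"ty":0.15,"tz":0,"twist":0},{"tx":0,"ty":0.2,"tz":0,"twist":0},{"tx":0,"ty":0.25,"tz":0,"twist":0},{"tx":0,"ty":0.3,"tz":0,"twist":0},{"tx":0,"ty":0.35,"tz":0,"twist":0},{"tx":0,"ty":0.35,"tz":0,"twist":0}]'
python3 -c "
from workcell import arm
s=arm.sense();f=s['force'];t=s['ft_torque'];print(f,t,t[2]/f[0])"
```

```text
time: 14.8
eef_pos: [0.4561, -0.0076, 0.0258]
tool_rot: [0.708, 0.706, -0.0, 0.001]
force: [4.8, -3.8, -0.8]
finger_gap: 0.0386
grasp_force: 41.1
[ 4.82266158 -3.76288311 -0.84040575] [-0.92249298 -1.17951171 -0.7118846 ] -0.14761239043651503
time: 15.6
eef_pos: [0.4561, -0.0042, 0.0258]
tool_rot: [0.708, 0.706, -0.0, 0.001]
force: [4.0, -4.7, -1.0]
finger_gap: 0.0389
grasp_force: 41.1
[ 4.02568533 -4.69886379 -0.95030609] [-0.79682047 -1.145566   -0.69802745] -0.17339344650047692
```

```bash
python3 -m crank '[{"tx":0.05,"ty":0,"tz":0,"twist":-0.15},{"tx":0.05,"ty":0.05,"tz":0,"twist":-0.15},{"tx":0.05,"ty":0.1,"tz":0,"twist":-0.15},{"tx":0.05,"ty":0.15,"tz":0,"twist":-0.15},{"tx":0.05,"ty":0.2,"tz":0,"twist":-0.15},{"tx":0.05,"ty":0.25,"tz":0,"twist":-0.15},{"tx":0.05,"ty":0.3,"tz":0,"twist":-0.15},{"tx":0.05,"ty":0.3,"tz":0,"twist":-0.15}]'
python3 -c "
from workcell import arm
s=arm.sense();f=s['force'];t=s['ft_torque'];print(f,t,t[2]/f[0])"
python3 -m crank '[{"tx":0,"ty":0.05,"tz":0,"twist":0},{"tx":0,"ty":0.1,"tz":0,"twist":0},{"tx":0,"ty":0.15,"tz":0,"twist":0},{"tx":0,"ty":0.2,"tz":0,"twist":0},{"tx":0,"ty":0.25,"tz":0,"twist":0},{"tx":0,"ty":0.3,"tz":0,"twist":0},{"tx":0,"ty":0.3,"tz":0,"twist":0},{"tx":0,"ty":0.3,"tz":0,"twist":0}]'
python3 -c "
from workcell import arm
s=arm.sense();f=s['force'];t=s['ft_torque'];print(f,t,t[2]/f[0])"
```

```text
time: 16.4
eef_pos: [0.4562, -0.0011, 0.0257]
tool_rot: [0.709, 0.705, -0.0, 0.001]
force: [4.8, -3.9, 0.5]
finger_gap: 0.0393
grasp_force: 41.2
[ 4.75175122 -3.8783874   0.50070113] [-0.84137908 -1.01206247 -0.49197552] -0.10353562296212912
time: 17.2
eef_pos: [0.4562, 0.0019, 0.0257]
tool_rot: [0.709, 0.705, -0.0, 0.001]
force: [4.3, -4.6, -0.0]
finger_gap: 0.0387
grasp_force: 41.1
[ 4.30322222 -4.57255501 -0.0108745 ] [-0.81591344 -0.99421117 -0.44596964] -0.1036362103428027
```

```bash
python3 -m crank '[{"tx":0,"ty":0.05,"tz":0,"twist":0},{"tx":0,"ty":0.1,"tz":0,"twist":0},{"tx":0,"ty":0.15,"tz":0,"twist":0},{"tx":0,"ty":0.2,"tz":0,"twist":0},{"tx":0,"ty":0.25,"tz":0,"twist":0},{"tx":0,"ty":0.3,"tz":0,"twist":0},{"tx":0,"ty":0.3,"tz":0,"twist":0},{"tx":0,"ty":0.3,"tz":0,"twist":0}]'
python3 -c "
from workcell import arm
s=arm.sense();f=s['force'];t=s['ft_torque'];print(f,t,t[2]/f[0])"
```

```text
time: 18.0
eef_pos: [0.4562, 0.003, 0.0257]
tool_rot: [0.709, 0.705, -0.001, 0.001]
force: [4.5, -9.3, 0.5]
finger_gap: 0.0389
grasp_force: 41.1
[ 4.50409805 -9.3351098   0.5024832 ] [-1.95258937 -1.00488255 -0.37611964] -0.08350609494445914
```

```bash
python3 -m crank '[{"tx":0,"ty":0.05,"tz":0,"twist":0},{"tx":0,"ty":0.1,"tz":0,"twist":0},{"tx":0,"ty":0.15,"tz":0,"twist":0},{"tx":0,"ty":0.15,"tz":0,"twist":0},{"tx":0,"ty":0.15,"tz":0,"twist":0},{"tx":0,"ty":0.15,"tz":0,"twist":0},{"tx":0,"ty":0.15,"tz":0,"twist":0},{"tx":0,"ty":0.15,"tz":0,"twist":0}]'
python3 -c "
from workcell import arm
s=arm.sense();f=s['force'];t=s['ft_torque'];print(f,t,t[2]/f[0])"
```

```text
time: 18.8
eef_pos: [0.4562, 0.0033, 0.0257]
tool_rot: [0.71, 0.705, -0.001, 0.002]
force: [4.8, -11.7, 0.6]
finger_gap: 0.0387
grasp_force: 41.1
[  4.79637033 -11.71707628   0.61955634] [-2.58944599 -0.96870495 -0.27174017] -0.05665537799374718
```

The stop is found: about 8 N/mm rise at TCP y 0.003. I'll ease the push, open the fingers and lift.

```bash
python3 -m crank '[{"tx":0.02,"ty":-0.1,"tz":0,"twist":0},{"tx":0.05,"ty":-0.2,"tz":0,"twist":0},{"tx":0.05,"ty":-0.2,"tz":0,"twist":0},{"tx":0.05,"ty":-0.2,"tz":0,"twist":0},{"tx":0.05,"ty":-0.2,"tz":0,"twist":0},{"tx":0.05,"ty":-0.2,"tz":0,"twist":0},{"tx":0.05,"ty":-0.2,"tz":0,"twist":0},{"tx":0.05,"ty":-0.2,"tz":0,"twist":0}]'
python3 -m crank '[{"tx":0,"ty":0,"tz":0,"twist":0},{"tx":0,"ty":0,"tz":0,"twist":0},{"tx":0,"ty":0,"tz":0,"twist":0},{"tx":0,"ty":0,"tz":0,"twist":0},{"tx":0,"ty":0,"tz":0,"twist":0},{"tx":0,"ty":0,"tz":0,"twist":0},{"tx":0,"ty":0,"tz":0,"twist":0},{"tx":0,"ty":0,"tz":0,"twist":0}]' 6 20
python3 -m crank '[{"tx":0,"ty":0,"tz":1,"twist":0},{"tx":0,"ty":-0.5,"tz":3,"twist":0},{"tx":0,"ty":-1.5,"tz":6,"twist":0},{"tx":0,"ty":-4,"tz":10,"twist":0},{"tx":0,"ty":-8,"tz":13,"twist":0},{"tx":0,"ty":-12,"tz":16,"twist":0},{"tx":0,"ty":-16,"tz":18,"twist":0},{"tx":0,"ty":-20,"tz":20,"twist":0}]'
python3 - <<'E'
from h import *
t=arm.camera("top")[:,:,::-1];c=arm.camera("scene")[:,:,::-1]
a=cv2.resize(t[220:330,140:290],(450,330),interpolation=2);b=cv2.resize(c[165:275,200:310],(330,330),interpolation=2)
cv2.imwrite("pics/c5.png",np.hstack([a,b]))
E
```

```text
time: 19.6
eef_pos: [0.4562, 0.0033, 0.0257]
tool_rot: [0.709, 0.705, -0.001, 0.001]
force: [3.1, -6.7, 2.3]
finger_gap: 0.0392
grasp_force: 41.3
time: 20.4
eef_pos: [0.4566, 0.0058, 0.0258]
tool_rot: [0.708, 0.706, 0.0, -0.0]
force: [-0.1, -0.5, -0.1]
finger_gap: 0.0601
grasp_force: 0.0
time: 21.2
eef_pos: [0.4564, -0.1958, 0.2281]
tool_rot: [0.708, 0.706, 0.001, 0.001]
force: [0.9, -1.3, -1.0]
finger_gap: 0.06
grasp_force: 0.0
```

View pics/c5.png

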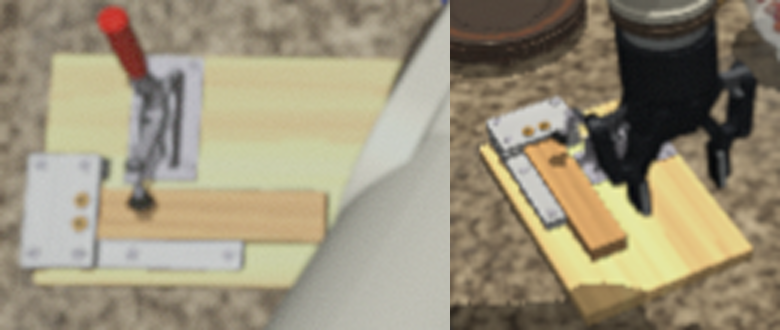

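The rail lies flat with its front end under the plate and its side against the fence. Its near end is at crop (325,215), and the pad is above it at (140,203). Next I close the fingers and go to the robot side of the raised red grip.

```bash
python3 -m crank '[{"tx":0.5,"ty":3,"tz":0,"twist":0},{"tx":1,"ty":7,"tz":0.5,"twist":0},{"tx":1.5,"ty":11.5,"tz":0.5,"twist":0},{"tx":2,"ty":16,"tz":0.5,"twist":0},{"tx":2.5,"ty":20.5,"tz":0.5,"twist":0},{"tx":3,"ty":25,"tz":0.5,"twist":0},{"tx":3.5,"ty":28.5,"tz":0.5,"twist":0},{"tx":3.5,"ty":29.9,"tz":0,"twist":0}]' 0 40
python3 -m crank '[{"tx":0,"ty":0,"tz":-2,"twist":0},{"tx":0.3,"ty":0,"tz":-4,"twist":0},{"tx":0.6,"ty":0,"tz":-6,"twist":0},{"tx":1,"ty":0,"tz":-7.5,"twist":0},{"tx":1.5,"ty":0,"tz":-7.9,"twist":0},{"tx":2,"ty":0,"tz":-7.9,"twist":0},{"tx":2.5,"ty":0,"tz":-7.9,"twist":0},{"tx":2.5,"ty":0,"tz":-7.9,"twist":0}]'
python3 - <<'E'
from h import *
t=arm.camera("top")[:,:,::-1];c=arm.camera("scene")[:,:,::-1]
a=cv2.resize(t[200:330,130:290],(400,325),interpolation=2);b=cv2.resize(c[145:275,190:320],(325,325),interpolation=2)
cv2.imwrite("pics/c6.png",np.hstack([a,b]))
E
```

```text
time: 22.1
eef_pos: [0.4916, 0.1099, 0.2265]
tool_rot: [0.706, 0.708, 0.001, -0.0]
force: [-0.1, -0.5, -0.8]
finger_gap: -0.0002
grasp_force: 0.0
time: 22.9
eef_pos: [0.5182, 0.1048, 0.1478]
tool_rot: [0.709, 0.706, 0.001, 0.001]
force: [0.3, 0.4, -0.2]
finger_gap: 0.0
grasp_force: 0.0
```

View pics/c6.png

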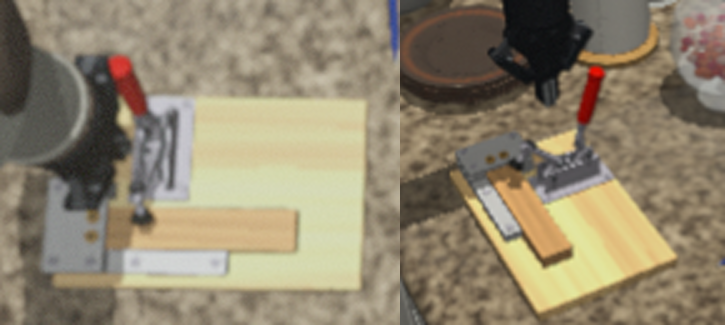

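Run:
```python
from h import *
p=np.array([0.4556,0.0693,0,1.5596])
a=1.25
for n in("top","scene"):
  for u in (40,115):
    for w in (12,):
      y=u*np.cos(a)-w*np.sin(a); z=u*np.sin(a)+w*np.cos(a)
      print(n,u,proj(n,to_world(p,np.array([[35,-100-y,61+z]])/1e3)))
  print("tcp",proj(n,[arm.sense()["eef_pos"]]))
```

```text
top 40 [[185.21122863 243.9610978 ]]
top 115 [[176.18257674 227.0897797 ]]
tcp [[177.23307315 258.88118791]]
scene 40 [[261.97624961 193.34763084]]
scene 115 [[267.17318371 172.39500912]]
tcp [[248.70306051 185.54403136]]
```

Projections match the picture: the red tip is at top (178,225), and the fingertip at (177,259) is in line with the grip. Now to push along its arc.

```bash
python3 -m crank '[{"tx":0.8,"ty":0,"tz":0,"twist":0},{"tx":1.6,"ty":0,"tz":0,"twist":0},{"tx":2.4,"ty":0,"tz":0,"twist":0},{"tx":3.1,"ty":0,"tz":0,"twist":0},{"tx":3.8,"ty":0,"tz":-0.1,"twist":0},{"tx":4.5,"ty":0,"tz":-0.2,"twist":0},{"tx":5.2,"ty":0,"tz":-0.3,"twist":0},{"tx":5.7,"ty":0,"tz":-0.4,"twist":0}]'
python3 -m crank '[{"tx":0.3,"ty":0,"tz":-0.1,"twist":0},{"tx":0.6,"ty":0,"tz":-0.25,"twist":0},{"tx":0.9,"ty":0,"tz":-0.4,"twist":0},{"tx":1.2,"ty":0,"tz":-0.55,"twist":0},{"tx":1.5,"ty":0,"tz":-0.7,"twist":0},{"tx":1.8,"ty":0,"tz":-0.85,"twist":0},{"tx":2,"ty":0,"tz":-0.95,"twist":0},{"tx":2,"ty":0,"tz":-0.95,"twist":0}]'
```

```text
time: 23.8
eef_pos: [0.5736, 0.1046, 0.1423]
tool_rot: [0.708, 0.706, -0.001, -0.0]
force: [-0.8, -0.6, 0.1]
finger_gap: -0.0
grasp_force: 0.6
time: 24.6
eef_pos: [0.5939, 0.1048, 0.1331]
tool_rot: [0.708, 0.706, 0.0, 0.0]
force: [0.3, -1.0, -0.7]
finger_gap: -0.0
grasp_force: 0.1
```

```bash
python3 -m crank '[{"tx":0.2,"ty":0,"tz":-0.2,"twist":0},{"tx":0.45,"ty":0,"tz":-0.35,"twist":0},{"tx":0.7,"ty":0,"tz":-0.55,"twist":0},{"tx":0.95,"ty":0,"tz":-0.75,"twist":0},{"tx":1.2,"ty":0,"tz":-0.95,"twist":0},{"tx":1.45,"ty":0,"tz":-1.15,"twist":0},{"tx":1.7,"ty":0,"tz":-1.35,"twist":0},{"tx":1.7,"ty":0,"tz":-1.35,"twist":0}]'
python3 - <<'E'
from h import *
t=arm.camera("top")[:,:,::-1];c=arm.camera("scene")[:,:,::-1]
a=cv2.resize(t[200:330,130:290],(400,325),interpolation=2);b=cv2.resize(c[145:275,190:320],(325,325),interpolation=2)
cv2.imwrite("pics/c7.png",np.hstack([a,b]))
E
```

```text
time: 25.4
eef_pos: [0.6106, 0.1047, 0.1198]
tool_rot: [0.708, 0.706, -0.0, -0.0]
force: [-2.4, -0.7, 5.3]
finger_gap: 0.0001
grasp_force: 2.8
```

View pics/c7.png

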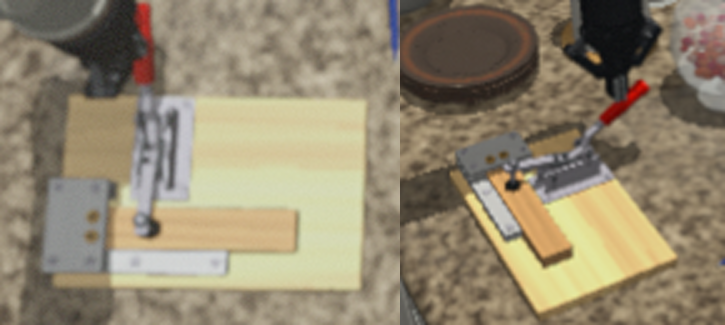

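The handle has come down with the finger in scene crop (620,105). The pad now sits on the rail at top crop (145,225), the rail hasn't moved, and resistance is 5–6 N as expected. I'll continue.

```bash
python3 -m crank '[{"tx":0.2,"ty":0,"tz":-0.25,"twist":0},{"tx":0.4,"ty":0,"tz":-0.5,"twist":0},{"tx":0.6,"ty":0,"tz":-0.75,"twist":0},{"tx":0.8,"ty":0,"tz":-1.0,"twist":0},{"tx":0.95,"ty":0,"tz":-1.25,"twist":0},{"tx":1.1,"ty":0,"tz":-1.5,"twist":0},{"tx":1.3,"ty":0,"tz":-1.75,"twist":0},{"tx":1.3,"ty":0,"tz":-1.75,"twist":0}]'
python3 -m crank '[{"tx":0.1,"ty":0,"tz":-0.25,"twist":0},{"tx":0.2,"ty":0,"tz":-0.5,"twist":0},{"tx":0.3,"ty":0,"tz":-0.75,"twist":0},{"tx":0.4,"ty":0,"tz":-1.0,"twist":0},{"tx":0.5,"ty":0,"tz":-1.2,"twist":0},{"tx":0.6,"ty":0,"tz":-1.4,"twist":0},{"tx":0.6,"ty":0,"tz":-1.4,"twist":0},{"tx":0.6,"ty":0,"tz":-1.4,"twist":0}]'
```

```text
time: 26.3
eef_pos: [0.6242, 0.1046, 0.1027]
tool_rot: [0.708, 0.706, 0.0, 0.0]
force: [-0.8, -1.2, 5.1]
finger_gap: -0.0002
grasp_force: 2.8
time: 27.1
eef_pos: [0.6292, 0.1048, 0.0879]
tool_rot: [0.708, 0.706, -0.0, -0.0]
force: [0.5, 0.2, -0.0]
finger_gap: -0.0001
grasp_force: 0.0
```

```bash
python3 -m crank '[{"tx":0,"ty":0,"tz":3,"twist":0},{"tx":0,"ty":0,"tz":7,"twist":0},{"tx":0,"ty":0,"tz":11,"twist":0},{"tx":-3,"ty":-2,"tz":14,"twist":0},{"tx":-7,"ty":-4,"tz":15,"twist":0},{"tx":-10,"ty":-8,"tz":15,"twist":0},{"tx":-12,"ty":-12,"tz":15,"twist":0},{"tx":-14,"ty":-15,"tz":15,"twist":0}]'
python3 -m crank '[{"tx":0,"ty":-4,"tz":0,"twist":0},{"tx":0,"ty":-8,"tz":0,"twist":0},{"tx":0,"ty":-12,"tz":0,"twist":0},{"tx":0,"ty":-16,"tz":0,"twist":0},{"tx":0,"ty":-20,"tz":0,"twist":0},{"tx":0,"ty":-22,"tz":0,"twist":0},{"tx":0,"ty":-22,"tz":0,"twist":0},{"tx":0,"ty":-22,"tz":0,"twist":0}]'
python3 - <<'E'
from h import *
t=arm.camera("top")[:,:,::-1];c=arm.camera("scene")[:,:,::-1]
a=cv2.resize(t[200:330,130:290],(400,325),interpolation=2);b=cv2.resize(c[145:275,190:320],(325,325),interpolation=2)
cv2.imwrite("pics/c8.png",np.hstack([a,b]))
p=np.array([0.4556,0.0693,0,1.5596])
for n in("top","scene"): print(n,proj(n,to_world(p,np.array([[35,-215,73],[35,-140,73]])/1e3)))
E
```

```text
time: 27.9
eef_pos: [0.4882, -0.0475, 0.2389]
tool_rot: [0.709, 0.705, 0.0, 0.0]
force: [0.4, -0.7, 0.8]
finger_gap: -0.0004
grasp_force: 0.0
time: 28.7
eef_pos: [0.4894, -0.265, 0.2382]
tool_rot: [0.709, 0.706, 0.0, -0.0]
force: [0.6, -0.9, 0.4]
finger_gap: -0.0001
grasp_force: 0.0
top [[192.26058931 198.54022698]
 [190.09531428 229.71706947]]
scene [[294.20268405 189.77892044]
 [273.64512222 196.95265603]]
```

View pics/c8.png

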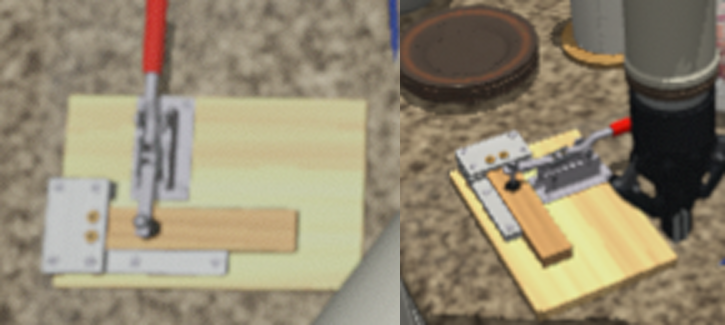

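The handle is level: its grip begins at top px (191,229), against a predicted (190,230) when locked. The pad is on the rail, and the rail lies against the fence and under the plate. The robot is clear, so I'm handing in.

```bash
python3 -c "
from workcell import arm
print(arm.job_done())"
```

```text
the job is handed in; nothing more can be done
None
```

The job is handed in, at about 29 s on the robot's clock and with no verdict shown: the rail butts the hidden stop against the fence (11.7 N at most), the clamp is pushed past its dead point and level (about 6 N), and the tape, pen and mug were not touched.

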